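# Press a picture frame shut with a bar clamp and let it off

### The arm

A 6-joint arm with a two-finger parallel gripper is mounted at the origin on the work surface. World frame = base frame: x ahead of the robot, y to its left, z up, the work surface at z = 0. Lengths are in mm, angles in rad, forces in N, time in s.
With the tool pointing down it reaches from about 350 to 775 mm from the base axis. Payload 7.3 kg.
Tool frame: the origin (TCP) lies on the front face of the gripper's body, between the roots of the fingers; the fingertips stand 66 mm ahead of it and the grasp point (between the pads) lies 47 mm ahead of it (bot.tip_extent is the distance from the TCP to the fingertips, in mm); z points along the fingers, y is the line along which they close (so a half turn about z gives the same grasp; the last joint's range is limited). The gripper opens to 92 mm and grips with 3 to 60 N. Pads are 19 mm wide; open, the fingers measure 130 mm over their backs; the gripper's body (75 mm by 190 mm) begins 47 mm behind the grasp point.
Start: joints at [-0.146, 0.342, 1.524, -0, 1.275, -0.146], TCP at [525.013, 0.02, 292.241] pointing down, gripper open.
Joint ranges: [-2.53, 2.53], [-0.77, 2.02], [0.04, 2.7], [-1, 4.14], [0.28, 2.66], [-3.11, 3.11]. Speed limits (rad/s): [2.57, 2.57, 3.14, 3.14, 3.14, 3.14].

### API

Orientations are given as [roll, pitch, yaw] about the fixed x, y, z axes, in that order (R = Rz(yaw) Ry(pitch) Rx(roll)).
In Python, from plant import readout, viewer, order, bot gives the robot as it stands.
- The arm moves only by the shell command python3 -m creep 'ROWS'. ROWS is text: rows parted by semicolons, each of 7 numbers parted by spaces: the shift along the world's x, y, z in m, then the turn, a rotation vector about the world's x, y, z in rad, then the opening in per cent of the stroke, from 0 (shut) to 100 (fully open). A call has 1 to 8 rows; each row shifts and turns the commanded pose from where the row before left it; what a row does not reach is not made up. A row lasts 1/12 s, in which the tool goes at most 41.7 mm and 7.16 degrees, less where a joint would pass 70% of its speed; a pose out of reach is approached as far as the arm can. A call is refused whole if a number of a shift passes 0.0417 or a number of a turn 0.125, either way. A call with a gripper value outside its range is refused whole. The fingers move at their own pace and stop on an object; the grip force is fixed at half the most. Time passes only in rows, so rows that do not move let the fingers close. It gives the time, the measured TCP pose, the force, the opening and the grip force at its end, in the units of the state.
- readout.get_obs(): the state, without advancing time (a new reading comes with each control period).
- viewer.capture(name): name is "scene" or "side" or "wrist"; returns the picture (384x512x3 uint8, red, green, blue); there is no depth.
- viewer.camera_info(name): a dict with "fx", "fy", "cx", "cy" (pixels), "origin" and "rotation" of the camera in the world. Camera axes: x right, y up, looking along -z (the intrinsics and any distortion apply to the point x, -y, -z); pixel columns grow to the right and rows downward; lengths in mm; the calibration is good to about 2 mm. A picture is of the moment at which its call begins: read the wrist's pose just before it. camera_info takes no time and is no camera call; for the wrist camera it gives the pose at the moment of the call.
- order.close_job(): hands the job in; it is judged then, once.
The state is a dict: "time": time; "joint_positions": joint angles; "dq": joint speeds; "tau": joint torques, N m; "tool_pos": TCP position; "tcp_rot": TCP orientation; "contact_force": force on the tool from outside, world axes, zero at the start; "moment": the same for the moment, N m; "grip_width": finger opening in mm; "finger_force": force on a finger pad.
Only numpy, scipy, OpenCV 4.12 (cv2) and the standard library are available. Lean on these libraries where they do the work, as an engineer would, in place of code of your own. Each camera call takes 0.05 s, during which the arm holds its last target. There are 200 camera calls.

### The job

Close up the café's picture frame with the bar clamp: squeeze the trigger again and again until the jaw has pushed the loose rail fully home and holds it there, but feel for it and stop at a gentle nip of about 10 newtons, since the glass cracks at 20. Let go of the trigger so that the clamp holds by itself for a moment, then press the release tab so that the jaw springs clear of the rail and the frame stays closed. Work only the trigger, handle and tab; do not push on the rail, the frame or the jaw, and leave everything else on the bench alone.

Things in the scene. Friction and masses are not known exactly. Their poses are not given: they have to be found in the camera images.
- clamp: trigger bar clamp screwed to the bench. Origin on the bench under its black body (130 x 50 mm, x -80 to +50 mm, top at 85 mm). x axis: along the bar towards the picture frame (closing direction); z up. On the body stand, in line along x, the fixed black handle (16 mm thick, 32 mm wide, top at 150 mm, outer face at x = -45 mm) and the grey trigger. The steel release tab sticks out at the rear.
- handle_grip (a point): point on the outer (rear) face of the fixed handle, 130 mm above the bench; axes as the clamp's. Rear of the handle is free for a finger.
- trigger (a joint): trigger angle: 0 = sprung out, at rest; 0.33 rad = squeezed to its stop (grip point moved 20 mm). It returns by itself. A squeeze moves the jaw about 1 mm per 2 mm of grip travel, after 3 to 14 mm of idle travel; when let out, the jaw stays. So repeated full squeezes, each fully let out, walk the jaw about 5 mm each (at most 8).
- trigger_grip (a point): point on the outer (front) face of the trigger at rest, 130 mm above the bench, 63 mm in front of handle_grip. Trigger 12 mm thick, 26 mm wide, top at 148 mm, pivot at 68 mm. Squeeze towards the handle (-x of the clamp). Force needed here: 12 to 14 N while the jaw runs free, about 16 N while it slides the rail, then 0.5 N more per newton of jaw push.
- pad: rubber face of the moving jaw, 34 mm wide, 30 mm high; origin at the centre of its front face, 30 mm above the bench, x towards the frame. A stiff spring sits behind it: once the rail is home, each further mm of jaw travel adds 12 N. With the trigger let go the jaw holds at most about 11 N.
- frame: dark wood picture frame 160 x 120 mm with picture and glass, flat, 18 mm above the bench, backed by the clamp's fixed tail jaw. Origin at bench level in the middle of the open end of its two side pieces, where the loose rail must seat; x as the clamp's, away from the moving jaw.
- rail: loose end rail of the frame: dark wood bar 18 (x) x 160 x 20 mm, started on two dowels that drag with about 5 N. Origin in the middle of its inner face, 28 mm above the bench; its x in the frame's axes is minus the open gap: -6 to -12 mm at the start, 0 = home. The jaw pushes its outer face, 18 mm nearer the jaw. The glass cracks if the jaw presses the rail with over 20 N.
- tab (a joint): release tab angle: 0 = at rest, 0.26 rad = fully down (10 mm at its end). Pressing takes 6 to 14 N; past about 0.15 rad it lets go and the jaw springs back 14 mm. This cannot be undone: trip it only once the rail is home and clamped.
- tab_tip (a point): top of the tab's outer end (press here, straight down), 83 mm above the bench, 113 mm behind the clamp's origin; the tab is 30 mm wide and sticks 39 mm out of the clamp's body
- glue: closed white glue bottle, 52 mm across, 150 mm tall; bystander, leave it alone
- mug: white mug, 80 mm across, 90 mm tall; bystander, leave it alone
- plant: small potted plant, 72 mm across, 110 mm tall; bystander, leave it alone
- mallet: small mallet lying on the bench, about 250 mm long; bystander, leave it alone
- driver: screwdriver lying on the bench, about 200 mm long; bystander, leave it alone
- sander: cork sanding block 100 x 55 x 28 mm; bystander, leave it alone
- small_frame: a finished small picture frame lying flat, 130 x 100 x 14 mm; bystander, leave it alone
- dowel_jar: lidded glass jar, 64 mm across, 70 mm tall; bystander, leave it alone

How it is judged:
By the outcome, as a careful person would: the job done as asked, in the order asked, and still so for the second after the job is handed in, with the robot touching nothing.
It also fails if it takes over 61 s, if anything falls off the work surface, if the arm or the gripper's body presses on something with over 40 N, if the wrist force passes 120 N, or if a joint passes its speed limit or range.

## Working session

There is one attempt and no reset: what is moved stays moved. The work goes in short steps, Python scripts to look and compute and a shell command to move; the robot and the scene stay as the last step left them, time stands still between calls to the robot, and variables do not carry over. Pictures are saved under pics/ and viewed, at most 10 in all, crops included, and the job is handed in when it is done.

```bash
mkdir -p pics; ls; python3 - <<'E'
from plant import readout, viewer, order, bot
import cv2,numpy as np
print(readout.get_obs())
for n in ("scene","side"):
    im=viewer.capture(n); cv2.imwrite(f"pics/{n}0.png",cv2.resize(im[...,::-1],(800,600),interpolation=cv2.INTER_CUBIC))
    print(viewer.camera_info(n))
E
```

```text
pics
{'time': 0.0, 'joint_positions': array([-1.46013015e-01,  3.42752517e-01,  1.52500932e+00, -2.05505528e-05,
        1.27541085e+00, -1.46021495e-01]), 'dq': array([-0.00027711,  0.00173127, -0.00028467, -0.00197348,  0.00150317,
        0.00069426]), 'tau': array([ 7.61924657e-04, -4.31245601e+01, -2.44219762e+01,  7.17750052e-02,
        5.59406646e-02, -1.04314388e-04]), 'tool_pos': array([5.24693963e+02, 5.54123414e-02, 2.91532113e+02]), 'tcp_rot': array([-3.14002658e+00, -2.10457780e-04,  1.57081064e+00]), 'contact_force': array([-0.43010954, -0.13307402, -0.08088111]), 'moment': array([-0.00080107,  0.01558102, -0.00247118]), 'finger_force': 0.0, 'grip_width': 91.83661908038589}
{'fx': 374.36220694331683, 'fy': 374.36220694331683, 'cx': 255.05809620004234, 'cy': 194.47136830822072, 'origin': array([1299.08955245, -410.58004501,  837.98429365]), 'rotation': array([0.8693596 , 0.00888686, 1.09000763])}
{'fx': 378.7723991379373, 'fy': 378.7723991379373, 'cx': 250.2281674093848, 'cy': 194.95113821323417, 'origin': array([  266.40742582, -1019.82531614,   767.1366816 ]), 'rotation': array([ 1.00844632,  0.01150027, -0.26399211])}
```

View pics/scene0.png

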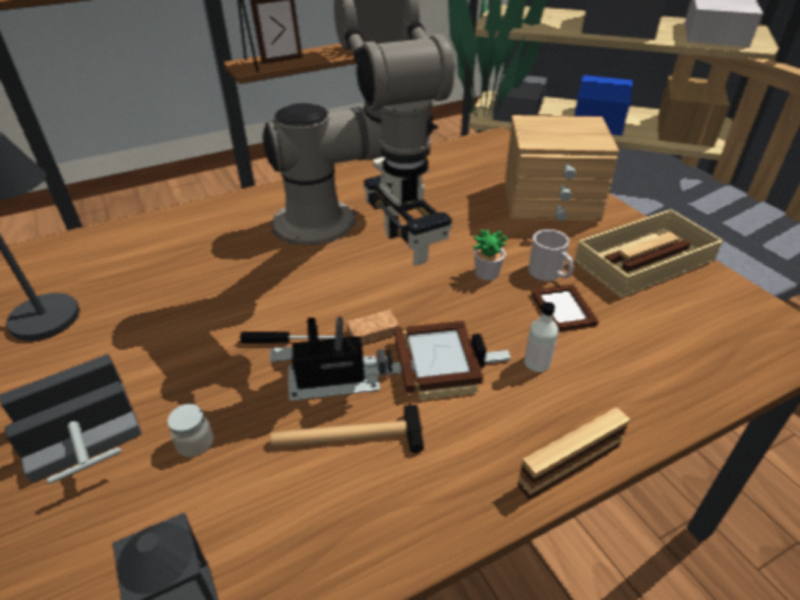

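View pics/side0.png

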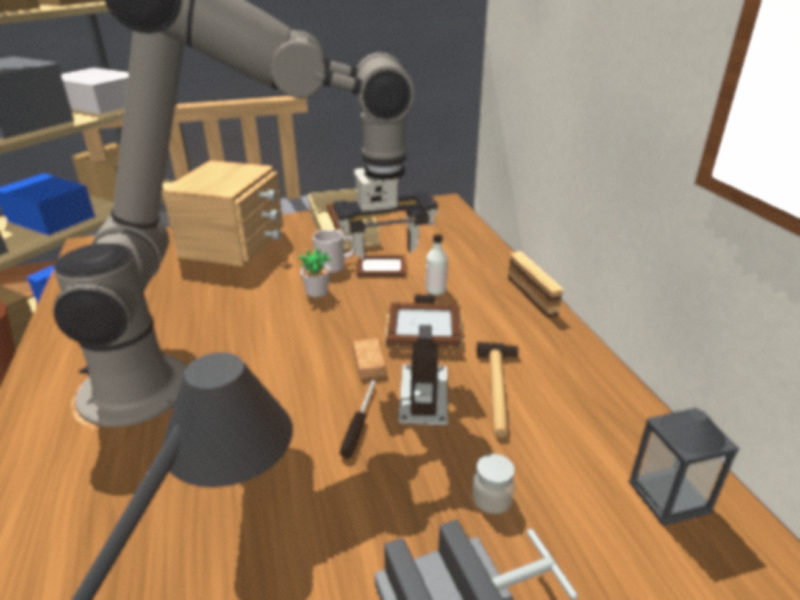

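```bash
cat > h.py <<'E'
from plant import readout, viewer, order, bot
import cv2,numpy as np
from scipy.spatial.transform import Rotation as Ro
from scipy.optimize import least_squares
def cam(n):
    c=viewer.camera_info(n); return c, Ro.from_euler('xyz',c['rotation']).as_matrix()
def proj(n,P,C=None):
    c,R=C or cam(n); p=(np.atleast_2d(P)-c['origin'])@R
    return np.c_[c['cx']+c['fx']*p[:,0]/-p[:,2], c['cy']-c['fy']*p[:,1]/-p[:,2]]
def unz(n,uv,z,C=None):
    c,R=C or cam(n); d=R@np.array([(uv[0]-c['cx'])/c['fx'],-(uv[1]-c['cy'])/c['fy'],-1])
    return c['origin']+d*(z-c['origin'][2])/d[2]
def crop(im,x0,y0,x1,y1,f,name):
    cv2.imwrite(f'pics/{name}.png',cv2.resize(im[y0:y1,x0:x1,::-1],None,fx=f,fy=f,interpolation=cv2.INTER_CUBIC))
E
python3 - <<'E'
from h import *
crop(viewer.capture('scene'),150,195,310,295,5,'scene1')
crop(viewer.capture('side'),220,180,320,280,6,'side1')
E
```

```text
(no output)
```

View pics/scene1.png

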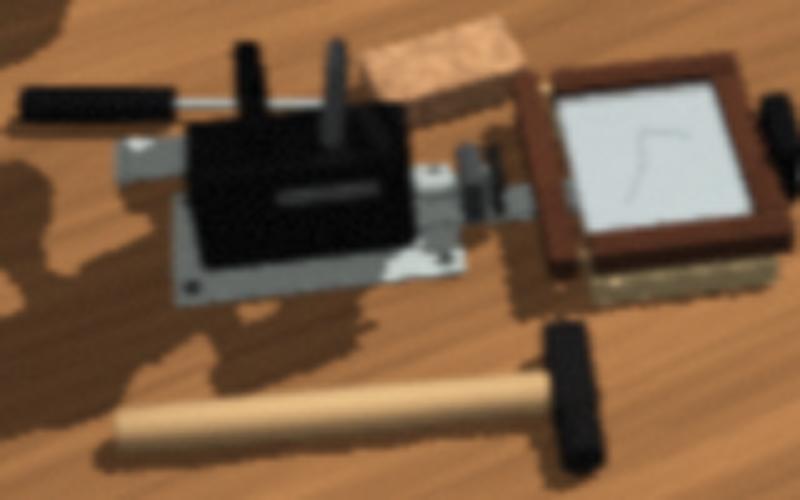

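View pics/side1.png

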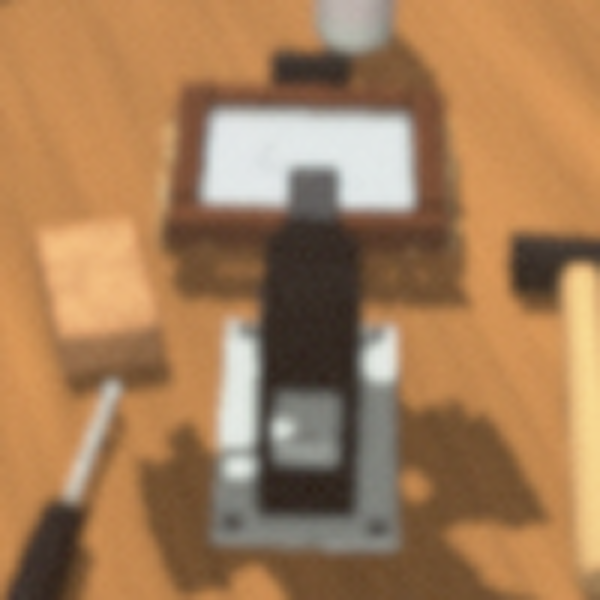

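```bash
cat > fit.py <<'E'
from h import *
S=lambda u,v:(150+u/5,195+v/5); D=lambda u,v:(220+u/6,180+v/6)
obs=[('scene',(-80,25,85),S(190,122)),('scene',(50,25,85),S(408,103)),('scene',(-119,15,83),S(117,141)),
('scene',(-37,0,150),S(248,45)),
('side',(-119,15,83),D(272,462)),('side',(-119,-15,83),D(342,462)),
('side',(-80,25,85),D(264,385)),('side',(-80,-25,85),D(358,385))]
C={n:cam(n) for n in('scene','side')}
def T(p,q): c,s=np.cos(p[2]),np.sin(p[2]); return np.array([p[0]+c*q[0]-s*q[1],p[1]+s*q[0]+c*q[1],q[2]])
res=lambda p:np.concatenate([proj(n,T(p,q),C[n])[0]-uv for n,q,uv in obs])
r=least_squares(res,[600,-200,1.5],loss='soft_l1'); p=r.x
print(p); print(res(p).reshape(-1,2).round(1))
for nm,q in dict(hg=(-45,0,130),tg=(18,0,130),tab=(-113,0,83)).items(): print(nm,T(p,q))
print('railouter',unz('scene',S(548,270),28),'trigtop side',unz('side',D(290,170),148),unz('side',D(338,170),148),'scene trig',unz('scene',S(337,43),148))
print('rail/frame far corners z38', unz('scene',S(518,72),38),unz('scene',S(555,268),38))
E
python3 fit.py
```

```text
[ 561.79789497 -164.17166225    1.19859226]
[[-1.2 -0.5]
 [-0.1 -0.4]
 [-0.3 -0.3]
 [-0.3  2.8]
 [ 0.3 -3.5]
 [-0.3 -2.8]
 [-0.9 -0.6]
 [ 1.3  0.4]]
hg [ 545.43276893 -206.09042475  130.        ]
tg [ 568.34394538 -147.40415724  130.        ]
tab [ 520.70324515 -269.43433254   83.        ]
railouter [665.93894068 -73.79030611  28.        ] trigtop side [ 547.34529567 -154.44077678  148.        ] [ 569.61229772 -160.86507906  148.        ] scene trig [ 557.50422514 -148.74815199  148.        ]
rail/frame far corners z38 [518.81033946 -16.79528172  38.        ] [674.29493469 -73.75038748  38.        ]
```

```bash
python3 -m creep '0.006 -0.027 0.005 0 0 -0.06 0;0.006 -0.027 0.005 0 0 -0.06 0;0.006 -0.027 0.005 0 0 -0.06 0;0.006 -0.027 0.005 0 0 -0.06 0;0.006 -0.027 0.005 0 0 -0.06 0;0.006 -0.027 0.005 0 0 -0.06 0;0 0 0 0 0 0 0;0 0 0 0 0 0 0'; python3 - <<'E'
from h import *
print(viewer.camera_info('wrist'))
im=viewer.capture('wrist'); crop(im,0,0,512,384,1.56,'w1')
E
```

```text
time: 0.87
tool_pos: [561.0, -163.2, 321.8]
tcp_rot: [-3.141, -0.0, 1.209]
contact_force: [-0.5, 0.4, -0.9]
grip_width: 43.1
finger_force: 0.0
{'fx': 288.9190576159465, 'fy': 288.9190576159465, 'cx': 252.8162050672892, 'cy': 189.91289164253, 'origin': array([586.8735486 , -97.46008072, 413.69193701]), 'rotation': array([-0.26166074,  0.00115961, -0.36199361])}
```

View pics/w1.png

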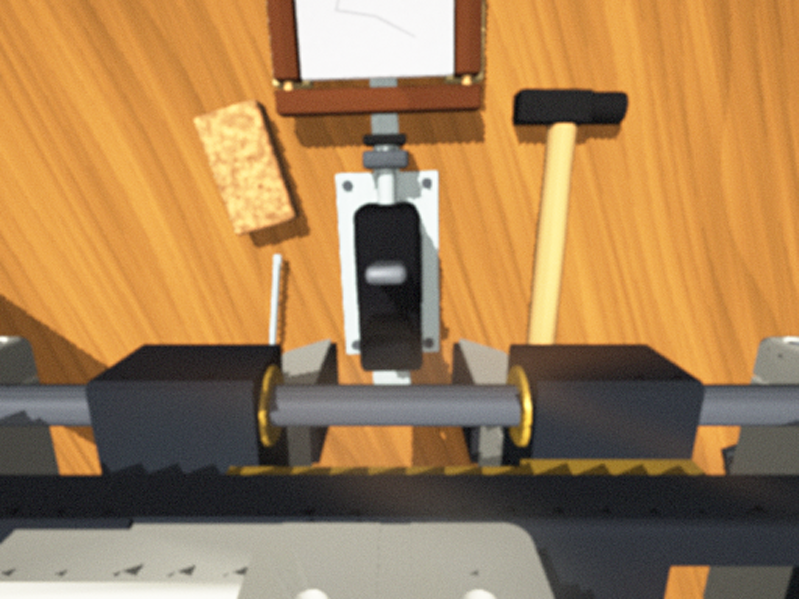

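```bash
cat > w1.py <<'E'
from h import *
C=({'fx':288.919,'fy':288.919,'cx':252.816,'cy':189.913,'origin':np.array([586.8735486,-97.46008072,413.69193701])},Ro.from_euler('xyz',[-0.26166074,0.00115961,-0.36199361]).as_matrix())
w=lambda u,v,z:unz('',(u/1.5625,v/1.5625),z,C)
L=dict(bodyRL=(359,369,85),bodyRR=(421,369,85),bodyFL=(356,206,85),bodyFR=(420,206,85),trigtopL=(367,280,148),trigtopR=(405,280,148),trigtopF=(386,264,148),padL=(364,136,45),padR=(406,136,45),railoutL=(280,115,38),railoutR=(481,109,38),railinL=(276,92,38),railinR=(481,86,38),sideL=(297,80,38),sideR=(456,77,38),tabL=(376,382,83),tabR=(410,382,83),plFL=(335,173,5),plFR=(438,171,5))
X={k:w(*v) for k,v in L.items()}
from sys import argv
a=float(argv[1]); c,s=np.cos(a),np.sin(a)
o=(X['bodyRL']+X['bodyRR'])/2+80*np.array([c,s,0])
print('origin from rear',o)
for k,v in X.items():
    d=v-o; print(k,v.round(1),'clamp',round(c*d[0]+s*d[1],1),round(-s*d[0]+c*d[1],1))
E
python3 w1.py 1.21
```

```text
origin from rear [ 559.01924078 -158.4890675    85.        ]
bodyRL [ 507.9 -224.7   85. ] clamp -80.0 24.4
bodyRR [ 553.6 -242.    85. ] clamp -80.0 -24.4
bodyFL [ 553.  -106.9   85. ] clamp 46.1 23.8
bodyFR [ 595.8 -123.1   85. ] clamp 46.1 -22.0
trigtopL [ 549.3 -148.1  148. ] clamp 6.3 12.8
trigtopR [ 570.7 -156.2  148. ] clamp 6.2 -10.2
trigtopF [ 563.5 -143.   148. ] clamp 16.0 1.2
padL [574.6 -61.   45. ] clamp 96.7 19.8
padR [604.9 -72.5  45. ] clamp 96.6 -12.6
railoutL [519.  -22.9  38. ] clamp 112.8 85.3
railoutR [666.5 -74.1  38. ] clamp 116.9 -70.8
railinL [523.   -6.7  38. ] clamp 129.3 87.3
railinR [671.6 -58.5  38. ] clamp 133.3 -70.0
sideL [541.5  -4.7  38. ] clamp 137.7 70.7
sideR [655.7 -45.7  38. ] clamp 139.6 -50.6
tabL [ 516.  -240.7   83. ] clamp -92.1 11.3
tabR [ 541.4 -250.3   83. ] clamp -92.1 -15.9
plFL [538.3 -76.5   5. ] clamp 69.4 48.4
plFR [ 622.9 -106.7    5. ] clamp 71.0 -41.5
```

```bash
python3 -m creep '0.005 0.021 0 0 0 0.026 0;0.005 0.021 0 0 0 0 0;0 0 -0.025 0 0 0 0;0 0 -0.03 0 0 0 0;0 0 -0.03 0 0 0 0;0 0 -0.03 0 0 0 0;0 0 -0.014 0 0 0 0;0 0 0 0 0 0 0'; python3 - <<'E'
from h import *
a=viewer.capture('scene')[195:295,150:310,::-1];b=viewer.capture('side')[180:280,220:320,::-1]
cv2.imwrite('pics/m1.png',np.hstack([cv2.resize(a,(480,300),interpolation=2),cv2.resize(b,(300,300),interpolation=2)]))
E
```

```text
time: 1.58
tool_pos: [568.9, -117.8, 189.4]
tcp_rot: [-3.133, -0.0, 1.239]
contact_force: [-0.8, -0.2, 0.0]
grip_width: 0.2
finger_force: 0.0
```

View pics/m1.png

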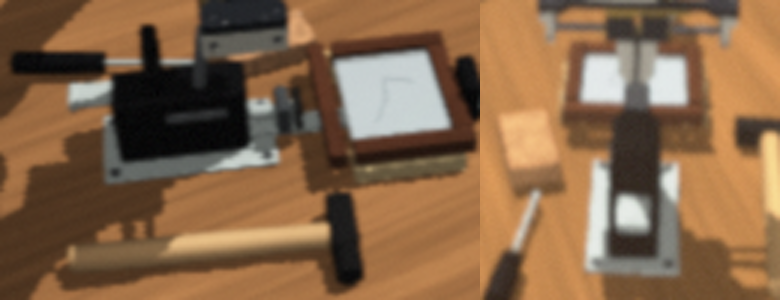

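```bash
cat > st.py <<'E'
from h import *
s=readout.get_obs(); u=np.array([np.cos(1.235),np.sin(1.235)]); d=s['tool_pos'][:2]-[557.5,-159.5]
print('t %.2f cx %.2f cy %.2f z %.1f push %.2f lat %.2f fz %.2f'%(s['time'],d@u,-u[1]*d[0]+u[0]*d[1],s['tool_pos'][2],s['contact_force'][:2]@u,-u[1]*s['contact_force'][0]+u[0]*s['contact_force'][1],s['contact_force'][2]))
E
python3 -m creep '-0.0007 -0.0019 0.001 0 0 0 0;-0.0007 -0.0019 0.001 0 0 0 0;-0.0007 -0.0019 0.001 0 0 0 0;-0.0007 -0.0019 0.001 0 0 0 0;-0.0007 -0.0019 0 0 0 0 0;0 0 0 0 0 0 0' >/dev/null; python3 st.py
python3 -m creep '-0.0005 -0.0014 0 0 0 0 0;-0.0005 -0.0014 0 0 0 0 0;0 0 0 0 0 0 0' >/dev/null; python3 st.py
python3 -m creep '-0.0005 -0.0014 0 0 0 0 0;-0.0005 -0.0014 0 0 0 0 0;0 0 0 0 0 0 0'>/dev/null; python3 st.py
```

```text
t 2.18 cx 31.09 cy 0.31 z 197.7 push 1.33 lat -0.44 fz 0.88
t 2.43 cx 28.39 cy 0.48 z 197.1 push 0.45 lat 0.37 fz -0.27
t 2.68 cx 25.66 cy 0.46 z 197.2 push 1.21 lat 0.39 fz 0.47
```

```bash
for i in 1; do python3 -m creep '-0.0005 -0.0014 -0.001 0 0 0 0;-0.0005 -0.0014 -0.001 0 0 0 0;0 0 0 0 0 0 0' >/dev/null; python3 st.py; done
python3 -m creep '-0.0005 -0.0014 0 0 0 0 0;-0.0005 -0.0014 0 0 0 0 0;0 0 0 0 0 0 0'>/dev/null; python3 st.py
python3 -m creep '-0.0005 -0.0014 0 0 0 0 0;-0.0005 -0.0014 0 0 0 0 0;0 0 0 0 0 0 0'>/dev/null; python3 st.py
python3 -m creep '-0.0005 -0.0014 0 0 0 0 0;-0.0005 -0.0014 0 0 0 0 0;0 0 0 0 0 0 0'>/dev/null; python3 st.py
```

```text
t 2.93 cx 22.67 cy 0.45 z 195.2 push 1.29 lat 0.15 fz 1.21
t 3.18 cx 20.29 cy 0.41 z 195.5 push 5.57 lat 0.27 fz 1.87
t 3.43 cx 17.82 cy 0.38 z 195.8 push 7.40 lat 0.08 fz 4.47
t 3.68 cx 15.01 cy 0.34 z 196.1 push 7.82 lat -0.16 fz 5.78
```

```bash

python3 -m creep '-0.0005 -0.0014 0 0 0 0 0;-0.0005 -0.0014 0 0 0 0 0;0 0 0 0 0 0 0'>/dev/null; python3 st.py
python3 -m creep '-0.0005 -0.0014 0 0 0 0 0;-0.0005 -0.0014 0 0 0 0 0;0 0 0 0 0 0 0'>/dev/null; python3 st.py
python3 -m creep '-0.0005 -0.0014 0 0 0 0 0;-0.0005 -0.0014 0 0 0 0 0;0 0 0 0 0 0 0'>/dev/null; python3 st.py
python3 -m creep '-0.0005 -0.0014 0 0 0 0 0;0 0 0 0 0 0 0;0 0 0 0 0 0 0'>/dev/null; python3 st.py
python3 -m creep '-0.0005 -0.0014 0 0 0 0 0;0 0 0 0 0 0 0'>/dev/null; python3 st.py
```

```text
t 3.93 cx 12.28 cy 0.36 z 196.2 push 9.54 lat 1.10 fz 6.32
t 4.18 cx 9.36 cy 0.33 z 196.2 push 8.21 lat 0.42 fz 6.43
t 4.43 cx 6.34 cy 0.36 z 196.2 push 8.71 lat 0.87 fz 5.89
t 4.68 cx 4.91 cy 0.38 z 196.1 push 8.43 lat -1.30 fz 6.69
t 4.85 cx 3.41 cy 0.38 z 196.0 push 10.11 lat 0.44 fz 7.02
```

```bash

python3 -m creep '-0.0004 -0.0011 0 0 0 0 0;0 0 0 0 0 0 0'>/dev/null; python3 st.py
python3 -m creep '-0.0004 -0.0011 0 0 0 0 0;0 0 0 0 0 0 0'>/dev/null; python3 st.py
python3 - <<'E'
from h import *
c=viewer.camera_info('wrist');print(c['origin'].tolist(),c['rotation'].tolist(),[c[k] for k in('fx','fy','cx','cy')])
im=viewer.capture('wrist'); cv2.imwrite('pics/w2full.png',im[...,::-1]); crop(im,0,0,512,384,1.56,'w2')
E
```

```text
t 5.02 cx 2.24 cy 0.38 z 196.0 push 8.72 lat -0.30 fz 4.33
t 5.18 cx 1.86 cy 0.42 z 196.0 push 12.15 lat -0.42 fz 4.90
[581.4883414069576, -91.49933822299685, 288.1826192182531] [-0.25743695027626, -0.001024454400754049, -0.33407871352853] [288.9190576159465, 288.9190576159465, 252.8162050672892, 189.91289164253]
```

View pics/w2.png

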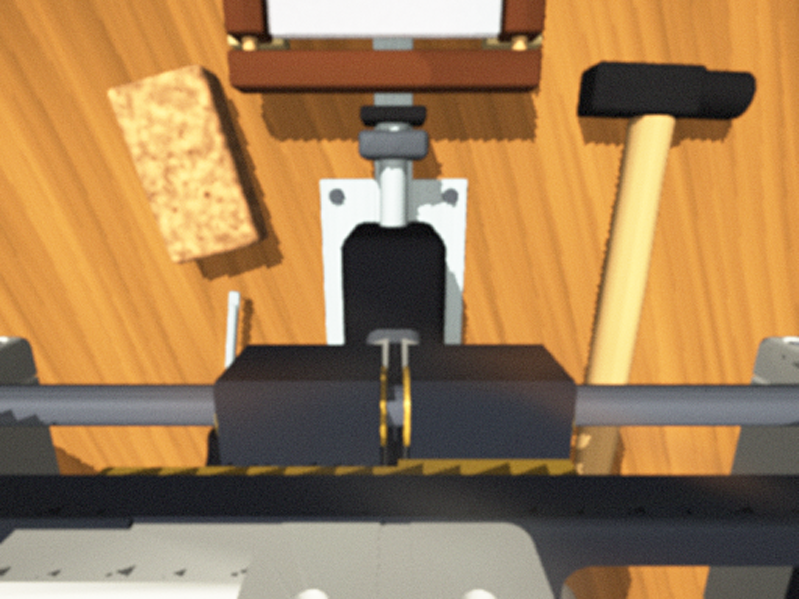

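```bash
cat > w2.py <<'E'
from h import *
import sys
# args: v of pad top-front edge, rail outer top, rail inner top, side end (in 1.5625x pixels), camera pose from live
c=viewer.camera_info('wrist'); C=(c,Ro.from_euler('xyz',c['rotation']).as_matrix())
u=np.array([np.cos(1.235),np.sin(1.235)])
for n,v,z in zip(('pad','railout','railin','side'),map(float,sys.argv[1:]),(45,38,38,38)):
    print(n,round((unz('',(393/1.5625,v/1.5625),z,C)[:2]-[557.5,-159.5])@u,1))
E
python3 w2.py 107 90 51 38
```

```text
pad 106.5
railout 115.6
railin 133.6
side 139.4
```

```bash

python3 -m creep '0.001 0.0028 0 0 0 0 0;0.001 0.0028 0 0 0 0 0;0.001 0.0028 0 0 0 0 0;0.001 0.0028 0 0 0 0 0;0.001 0.0028 0 0 0 0 0;0.001 0.0028 0 0 0 0 0;0.001 0.0028 0 0 0 0 0;0.001 0.0028 0 0 0 0 0' >/dev/null; python3 st.py
python3 -m creep '0 0 0 0 0 0 0;0 0 0 0 0 0 0' >/dev/null; python3 st.py
python3 -m creep '-0.001 -0.0028 0 0 0 0 0;-0.001 -0.0028 0 0 0 0 0;-0.001 -0.0028 0 0 0 0 0;-0.001 -0.0028 0 0 0 0 0;0 0 0 0 0 0 0' >/dev/null; python3 st.py
python3 -m creep '-0.0007 -0.0019 0 0 0 0 0;-0.0007 -0.0019 0 0 0 0 0;0 0 0 0 0 0 0' >/dev/null; python3 st.py
python3 -m creep '-0.0007 -0.0019 0 0 0 0 0;-0.0007 -0.0019 0 0 0 0 0;0 0 0 0 0 0 0' >/dev/null; python3 st.py
python3 -m creep '-0.0007 -0.0019 0 0 0 0 0;0 0 0 0 0 0 0' >/dev/null; python3 st.py
python3 -m creep '-0.0005 -0.0014 0 0 0 0 0;0 0 0 0 0 0 0' >/dev/null; python3 st.py
python3 - <<'E'
from h import *
im=viewer.capture('wrist'); crop(im,140,10,360,160,3.125,'w3')
E
```

```text
t 5.90 cx 23.36 cy 0.78 z 194.8 push 0.47 lat -0.43 fz -0.20
t 6.07 cx 23.62 cy 0.82 z 194.8 push 2.06 lat 0.14 fz -1.98
t 6.48 cx 11.97 cy 0.60 z 195.8 push 9.02 lat 0.31 fz 3.64
t 6.73 cx 8.27 cy 0.62 z 195.9 push 9.37 lat 1.25 fz 3.74
t 6.98 cx 4.26 cy 0.66 z 195.7 push 9.87 lat 0.78 fz 3.10
t 7.15 cx 2.30 cy 0.68 z 195.6 push 9.34 lat 0.04 fz 1.89
t 7.32 cx 1.88 cy 0.70 z 195.6 push 14.69 lat 0.18 fz 2.91
```

View pics/w3.png

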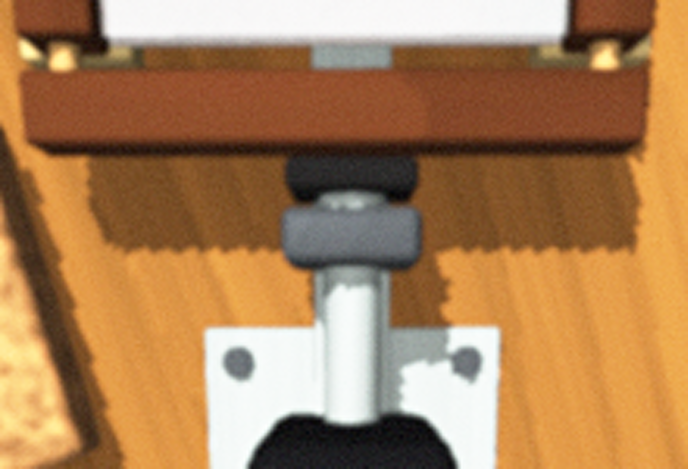

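```bash
python3 w2.py 93 88 50.5 38; 
python3 -m creep '0.001 0.0028 0 0 0 0 0;0.001 0.0028 0 0 0 0 0;0.001 0.0028 0 0 0 0 0;0.001 0.0028 0 0 0 0 0;0.001 0.0028 0 0 0 0 0;0.001 0.0028 0 0 0 0 0;0.001 0.0028 0 0 0 0 0;0.001 0.0028 0 0 0 0 0' >/dev/null; python3 st.py
python3 -m creep '0 0 0 0 0 0 0;0 0 0 0 0 0 0' >/dev/null; python3 st.py
python3 -m creep '-0.001 -0.0028 0 0 0 0 0;-0.001 -0.0028 0 0 0 0 0;-0.001 -0.0028 0 0 0 0 0;0 0 0 0 0 0 0' >/dev/null; python3 st.py
python3 -m creep '-0.0007 -0.0019 0 0 0 0 0;0 0 0 0 0 0 0' >/dev/null; python3 st.py
```

```text
pad 113.0
railout 116.5
railin 133.8
side 139.4
t 8.03 cx 23.61 cy 0.70 z 194.9 push 2.66 lat -0.42 fz -1.10
t 8.20 cx 23.86 cy 0.74 z 195.0 push 2.66 lat 0.65 fz -1.55
t 8.53 cx 14.38 cy 0.53 z 195.7 push 4.48 lat 1.25 fz 3.39
t 8.70 cx 13.25 cy 0.54 z 195.8 push 8.35 lat 1.20 fz 4.39
```

```bash
for i in 1;do python3 -m creep '-0.0007 -0.0019 0 0 0 0 0;0 0 0 0 0 0 0' >/dev/null; python3 st.py;done
python3 -m creep '-0.0007 -0.0019 0 0 0 0 0;0 0 0 0 0 0 0' >/dev/null; python3 st.py
python3 -m creep '-0.0007 -0.0019 0 0 0 0 0;0 0 0 0 0 0 0' >/dev/null; python3 st.py
python3 -m creep '-0.0007 -0.0019 0 0 0 0 0;0 0 0 0 0 0 0' >/dev/null; python3 st.py
python3 -m creep '-0.0007 -0.0019 0 0 0 0 0;0 0 0 0 0 0 0' >/dev/null; python3 st.py
```

```text
t 8.87 cx 11.65 cy 0.57 z 195.9 push 8.87 lat -0.17 fz 4.70
t 9.03 cx 9.72 cy 0.57 z 195.9 push 9.68 lat -0.11 fz 4.71
t 9.20 cx 7.73 cy 0.59 z 195.9 push 8.75 lat 0.14 fz 5.52
t 9.37 cx 5.69 cy 0.61 z 195.8 push 9.92 lat 1.07 fz 4.13
t 9.53 cx 3.91 cy 0.62 z 195.7 push 10.48 lat -0.15 fz 3.81
```

```bash

python3 -m creep '-0.0005 -0.0014 0 0 0 0 0;0 0 0 0 0 0 0' >/dev/null; python3 st.py
python3 - <<'E'
from h import *
im=viewer.capture('wrist'); crop(im,140,10,360,160,3.125,'w4')
E
```

```text
t 9.70 cx 2.69 cy 0.63 z 195.7 push 12.04 lat 0.13 fz 3.59
```

View pics/w4.png

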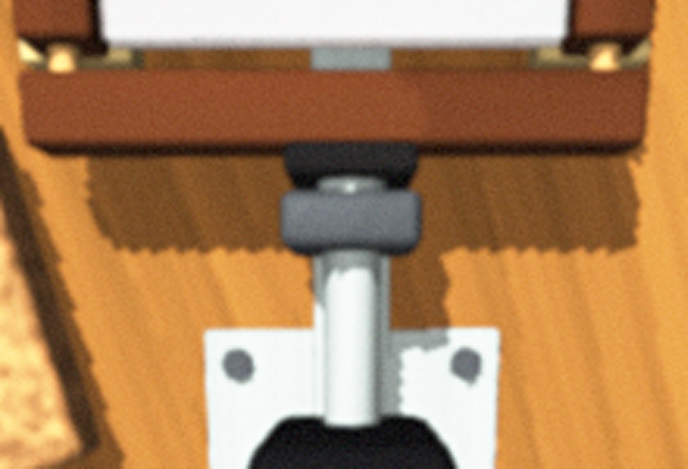

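```bash
cat > prof.py <<'E'
from h import *
im=viewer.capture('wrist').astype(float); p=im[8:64,196:226].mean(1)
print(' '.join('%d:%d/%d'%(8+i,a[0],a[2]) for i,a in enumerate(p)))
E
python3 prof.py
python3 -m creep '0.001 0.0028 0 0 0 0 0;0.001 0.0028 0 0 0 0 0;0.001 0.0028 0 0 0 0 0;0.001 0.0028 0 0 0 0 0;0.001 0.0028 0 0 0 0 0;0.001 0.0028 0 0 0 0 0;0.001 0.0028 0 0 0 0 0;0.001 0.0028 0 0 0 0 0' >/dev/null; python3 st.py
python3 -m creep '0 0 0 0 0 0 0;0 0 0 0 0 0 0' >/dev/null; python3 st.py
python3 -m creep '-0.001 -0.0028 0 0 0 0 0;-0.001 -0.0028 0 0 0 0 0;-0.001 -0.0028 0 0 0 0 0;0 0 0 0 0 0 0' >/dev/null; python3 st.py
python3 -m creep '-0.0007 -0.0019 0 0 0 0 0;0 0 0 0 0 0 0' >/dev/null; python3 st.py
python3 -m creep '-0.0007 -0.0019 0 0 0 0 0;0 0 0 0 0 0 0' >/dev/null; python3 st.py
python3 -m creep '-0.0004 -0.0009 0 0 0 0 0;0 0 0 0 0 0 0' >/dev/null; python3 st.py
python3 -m creep '-0.0004 -0.0009 0 0 0 0 0;0 0 0 0 0 0 0' >/dev/null; python3 st.py; python3 prof.py
```

```text
8:247/246 9:247/245 10:247/246 11:247/246 12:247/245 13:247/246 14:247/246 15:247/246 16:247/246 17:247/246 18:247/246 19:248/247 20:247/246 21:240/239 22:219/216 23:193/186 24:166/153 25:134/101 26:120/55 27:120/36 28:121/36 29:121/37 30:118/35 31:115/34 32:127/38 33:139/41 34:145/43 35:146/43 36:147/45 37:148/45 38:147/45 39:148/45 40:148/44 41:148/44 42:147/45 43:146/43 44:146/45 45:145/44 46:145/44 47:146/45 48:144/44 49:144/42 50:144/43 51:144/43 52:143/43 53:138/41 54:123/37 55:97/29 56:68/21 57:49/16 58:42/13 59:60/19 60:95/29 61:120/36 62:126/39 63:126/38
t 10.47 cx 24.83 cy 0.96 z 194.8 push 0.52 lat -0.81 fz 0.09
t 10.63 cx 24.97 cy 0.92 z 195.0 push 1.89 lat 0.95 fz -0.62
t 10.97 cx 15.57 cy 0.68 z 195.7 push 4.02 lat 0.33 fz 4.19
t 11.13 cx 14.52 cy 0.69 z 195.7 push 7.71 lat 0.59 fz 3.84
t 11.30 cx 13.26 cy 0.71 z 195.8 push 10.49 lat 0.58 fz 4.64
t 11.47 cx 12.61 cy 0.70 z 195.9 push 11.33 lat 0.55 fz 4.22
t 11.63 cx 11.75 cy 0.76 z 195.9 push 11.69 lat 0.10 fz 4.00
8:244/243 9:244/243 10:244/243 11:244/242 12:244/242 13:244/242 14:244/243 15:244/243 16:245/243 17:245/243 18:245/244 19:245/243 20:244/243 21:244/243 22:244/243 23:245/243 24:245/243 25:244/243 26:244/243 27:245/243 28:245/243 29:245/243 30:245/243 31:245/244 32:246/244 33:243/242 34:231/229 35:199/193 36:168/156 37:136/106 38:118/57 39:115/35 40:116/34 41:115/33 42:113/32 43:113/34 44:123/36 45:133/38 46:140/43 47:142/43 48:142/43 49:142/42 50:142/43 51:143/42 52:141/42 53:141/43 54:140/41 55:140/41 56:140/43 57:139/41 58:139/42 59:138/41 60:139/42 61:138/41 62:138/42 63:137/40
```

```bash

python3 -m creep '-0.0007 -0.0019 0 0 0 0 0;0 0 0 0 0 0 0' >/dev/null; python3 st.py
python3 -m creep '-0.0007 -0.0019 0 0 0 0 0;0 0 0 0 0 0 0' >/dev/null; python3 st.py; python3 prof.py
```

```text
t 11.85 cx 9.68 cy 0.75 z 195.9 push 11.75 lat 0.14 fz 4.85
t 12.02 cx 7.66 cy 0.75 z 195.9 push 11.96 lat -0.28 fz 4.63
8:245/243 9:245/244 10:245/244 11:245/244 12:246/244 13:246/244 14:245/244 15:245/244 16:245/244 17:245/244 18:245/244 19:245/244 20:245/244 21:245/244 22:246/244 23:245/244 24:246/245 25:246/245 26:247/245 27:245/244 28:235/234 29:208/204 30:183/174 31:154/135 32:126/82 33:116/43 34:118/33 35:125/36 36:134/38 37:139/41 38:143/42 39:144/43 40:145/44 41:144/44 42:143/42 43:143/43 44:144/43 45:143/43 46:142/42 47:142/42 48:141/43 49:141/42 50:141/43 51:141/43 52:140/41 53:140/42 54:140/42 55:139/41 56:136/41 57:121/37 58:96/30 59:69/21 60:48/16 61:42/14 62:59/18 63:95/28
```

```bash

python3 -m creep '-0.0007 -0.0019 0 0 0 0 0;0 0 0 0 0 0 0' >/dev/null; python3 st.py
python3 -m creep '-0.0003 -0.001 0 0 0 0 0;0 0 0 0 0 0 0' >/dev/null; python3 st.py
python3 -m creep '0 0 0 0 0 0 0' >/dev/null; python3 st.py; python3 prof.py
```

```text
t 12.23 cx 5.60 cy 0.80 z 195.8 push 11.49 lat 0.32 fz 4.07
t 12.40 cx 4.66 cy 0.78 z 195.8 push 12.27 lat -0.04 fz 3.90
t 12.48 cx 4.64 cy 0.78 z 195.8 push 11.50 lat -0.03 fz 3.02
8:247/246 9:247/246 10:247/245 11:247/245 12:247/245 13:247/246 14:247/245 15:247/245 16:247/246 17:247/246 18:247/245 19:247/246 20:247/246 21:247/246 22:248/246 23:246/245 24:235/235 25:212/207 26:186/177 27:156/138 28:125/84 29:124/44 30:137/38 31:144/42 32:146/44 33:147/45 34:147/45 35:147/44 36:146/43 37:147/44 38:147/45 39:146/43 40:146/44 41:145/43 42:145/44 43:144/43 44:144/44 45:143/43 46:143/43 47:143/42 48:143/42 49:143/43 50:139/43 51:124/38 52:99/31 53:71/23 54:50/17 55:42/14 56:50/17 57:75/23 58:106/31 59:121/35 60:126/39 61:124/37 62:124/37 63:126/38
```

```bash

python3 -m creep '-0.0003 -0.001 0 0 0 0 0;0 0 0 0 0 0 0;0 0 0 0 0 0 0' >/dev/null; python3 st.py
python3 -m creep '-0.0002 -0.0007 0 0 0 0 0;0 0 0 0 0 0 0;0 0 0 0 0 0 0' >/dev/null; python3 st.py
```

```text
t 12.78 cx 3.61 cy 0.77 z 195.7 push 11.89 lat -0.80 fz 3.39
t 13.03 cx 2.94 cy 0.75 z 195.7 push 12.13 lat -0.45 fz 3.69
```

```bash

python3 prof.py
python3 -m creep '0.001 0.0028 0 0 0 0 0;0.001 0.0028 0 0 0 0 0;0.001 0.0028 0 0 0 0 0;0.001 0.0028 0 0 0 0 0;0.001 0.0028 0 0 0 0 0;0.001 0.0028 0 0 0 0 0;0.001 0.0028 0 0 0 0 0;0.001 0.0028 0 0 0 0 0' >/dev/null; python3 st.py
python3 -m creep '0 0 0 0 0 0 0;0 0 0 0 0 0 0' >/dev/null; python3 st.py
python3 -m creep '-0.001 -0.0028 0 0 0 0 0;-0.001 -0.0028 0 0 0 0 0;-0.0007 -0.0019 0 0 0 0 0;0 0 0 0 0 0 0' >/dev/null; python3 st.py
python3 -m creep '-0.0003 -0.001 0 0 0 0 0;0 0 0 0 0 0 0' >/dev/null; python3 st.py
python3 -m creep '-0.0003 -0.001 0 0 0 0 0;0 0 0 0 0 0 0' >/dev/null; python3 st.py

```

```text
8:246/245 9:246/245 10:246/245 11:246/245 12:246/245 13:246/245 14:246/245 15:246/245 16:247/245 17:247/245 18:247/246 19:247/246 20:248/247 21:245/244 22:230/228 23:197/190 24:176/164 25:149/118 26:136/67 27:139/42 28:144/42 29:147/44 30:146/44 31:147/45 32:146/44 33:146/44 34:146/44 35:146/43 36:146/45 37:144/43 38:145/43 39:144/43 40:143/43 41:143/43 42:143/43 43:143/43 44:143/43 45:142/43 46:140/41 47:131/40 48:111/33 49:86/27 50:62/19 51:47/15 52:40/12 53:55/19 54:85/26 55:110/33 56:122/36 57:124/37 58:124/37 59:124/37 60:124/38 61:125/38 62:124/36 63:126/37
t 13.75 cx 24.83 cy 1.05 z 194.8 push 0.32 lat 0.40 fz -0.52
t 13.92 cx 24.92 cy 1.02 z 195.0 push 1.48 lat -0.37 fz -0.73
t 14.25 cx 16.41 cy 0.77 z 195.6 push 2.26 lat 0.70 fz 3.70
t 14.42 cx 15.85 cy 0.72 z 195.6 push 4.30 lat 0.68 fz 1.97
t 14.58 cx 15.23 cy 0.71 z 195.5 push 6.33 lat 1.05 fz 4.06
```

```bash

python3 -m creep '-0.0003 -0.001 0 0 0 0 0;0 0 0 0 0 0 0' >/dev/null; python3 st.py
python3 -m creep '-0.0003 -0.001 0 0 0 0 0;0 0 0 0 0 0 0' >/dev/null; python3 st.py
python3 -m creep '-0.0002 -0.0005 0 0 0 0 0;0 0 0 0 0 0 0' >/dev/null; python3 st.py
python3 -m creep '-0.0002 -0.0005 0 0 0 0 0;0 0 0 0 0 0 0' >/dev/null; python3 st.py

```

```text
t 14.75 cx 14.68 cy 0.70 z 195.6 push 8.39 lat 0.94 fz 3.76
t 14.92 cx 14.12 cy 0.68 z 195.7 push 10.48 lat 1.93 fz 4.18
t 15.08 cx 13.88 cy 0.70 z 195.6 push 11.45 lat 1.10 fz 5.43
t 15.25 cx 13.49 cy 0.69 z 195.7 push 12.00 lat 0.89 fz 5.23
```

```bash
python3 prof.py | cut -c1-700

```

```text
8:244/243 9:244/243 10:244/243 11:244/243 12:245/243 13:244/243 14:244/243 15:244/243 16:244/243 17:245/243 18:245/244 19:245/244 20:245/244 21:245/243 22:245/244 23:245/243 24:245/243 25:245/243 26:245/243 27:245/243 28:245/243 29:245/243 30:245/244 31:245/244 32:245/244 33:245/244 34:246/244 35:244/243 36:234/233 37:210/204 38:177/168 39:142/118 40:125/64 41:133/41 42:138/39 43:141/42 44:141/42 45:143/44 46:141/42 47:141/42 48:142/42 49:142/42 50:141/42 51:140/42 52:140/41 53:141/44 54:139/41 55:139/42 56:138/41 57:139/41 58:138/41 59:138/41 60:137/42 61:129/38 62:110/31 63:85/25
```

```bash

python3 -m creep '-0.0002 -0.0006 0 0 0 0 0;0 0 0 0 0 0 0' >/dev/null; python3 st.py
python3 -m creep '-0.0002 -0.0006 0 0 0 0 0;0 0 0 0 0 0 0' >/dev/null; python3 st.py
python3 -m creep '0 0 0 0 0 0 0' >/dev/null; python3 st.py

```

```text
t 15.47 cx 12.90 cy 0.70 z 195.7 push 11.33 lat 1.06 fz 4.07
t 15.63 cx 12.30 cy 0.69 z 195.7 push 11.84 lat 0.75 fz 5.38
t 15.72 cx 12.33 cy 0.71 z 195.7 push 11.76 lat 0.60 fz 5.30
```

```bash

python3 -m creep '-0.0002 -0.0006 0 0 0 0 0;0 0 0 0 0 0 0' >/dev/null; python3 st.py
python3 -m creep '-0.0002 -0.0006 0 0 0 0 0;0 0 0 0 0 0 0' >/dev/null; python3 st.py
python3 -m creep '0 0 0 0 0 0 0' >/dev/null; python3 st.py;python3 prof.py | cut -c1-700

```

```text
t 15.88 cx 11.68 cy 0.69 z 195.7 push 12.01 lat 2.08 fz 5.45
t 16.05 cx 11.05 cy 0.69 z 195.7 push 11.22 lat 1.24 fz 5.22
t 16.13 cx 11.10 cy 0.68 z 195.7 push 12.28 lat 1.47 fz 5.93
8:245/243 9:245/243 10:244/243 11:244/243 12:244/243 13:245/243 14:245/244 15:245/243 16:245/244 17:245/244 18:245/244 19:245/244 20:245/243 21:245/244 22:245/244 23:245/244 24:245/243 25:245/243 26:245/244 27:245/244 28:245/244 29:245/244 30:246/245 31:246/245 32:244/243 33:231/231 34:198/190 35:166/134 36:141/70 37:138/40 38:142/40 39:142/42 40:143/43 41:143/44 42:142/42 43:142/43 44:142/43 45:142/43 46:142/42 47:140/41 48:140/43 49:140/43 50:139/41 51:140/42 52:139/41 53:138/42 54:138/40 55:138/41 56:134/39 57:119/36 58:95/30 59:67/21 60:48/15 61:41/13 62:59/19 63:92/27
```

```bash

python3 -m creep '-0.0002 -0.0006 0 0 0 0 0;0 0 0 0 0 0 0' >/dev/null; python3 st.py
python3 -m creep '-0.0002 -0.0006 0 0 0 0 0;0 0 0 0 0 0 0' >/dev/null; python3 st.py
python3 -m creep '0 0 0 0 0 0 0' >/dev/null; python3 st.py

```

```text
t 16.35 cx 10.44 cy 0.67 z 195.8 push 12.40 lat 1.07 fz 5.12
t 16.52 cx 9.86 cy 0.69 z 195.8 push 11.98 lat 0.91 fz 5.47
t 16.60 cx 9.88 cy 0.69 z 195.8 push 12.65 lat 1.48 fz 5.96
```

```bash

python3 -m creep '-0.0002 -0.0006 0 0 0 0 0;0 0 0 0 0 0 0' >/dev/null; python3 st.py
python3 -m creep '0 0 0 0 0 0 0' >/dev/null; python3 st.py
python3 -m creep '0 0 0 0 0 0 0' >/dev/null; python3 st.py

```

```text
t 16.77 cx 9.36 cy 0.66 z 195.8 push 12.38 lat 1.00 fz 5.97
t 16.85 cx 9.39 cy 0.67 z 195.8 push 12.51 lat 2.02 fz 6.28
t 16.93 cx 9.41 cy 0.67 z 195.8 push 12.27 lat 0.32 fz 5.19
```

```bash

python3 -m creep '-0.0002 -0.0006 0 0 0 0 0;0 0 0 0 0 0 0' >/dev/null; python3 st.py
python3 -m creep '0 0 0 0 0 0 0' >/dev/null; python3 st.py
python3 -m creep '0 0 0 0 0 0 0' >/dev/null; python3 st.py;python3 prof.py | cut -c150-700

```

```text
t 17.10 cx 8.93 cy 0.67 z 195.8 push 12.09 lat 0.71 fz 6.13
t 17.18 cx 8.93 cy 0.68 z 195.8 push 13.44 lat 1.66 fz 6.00
t 17.27 cx 8.97 cy 0.69 z 195.8 push 13.33 lat 0.93 fz 6.51
44 22:245/244 23:245/244 24:245/244 25:246/244 26:246/244 27:246/245 28:246/245 29:246/245 30:235/235 31:186/175 32:142/97 33:134/47 34:141/40 35:144/43 36:143/43 37:144/43 38:143/43 39:143/43 40:143/43 41:143/43 42:143/43 43:142/42 44:142/43 45:141/42 46:140/42 47:140/43 48:140/41 49:140/42 50:140/41 51:140/43 52:136/40 53:128/38 54:109/32 55:85/25 56:60/19 57:45/16 58:43/15 59:66/21 60:98/30 61:117/36 62:121/36 63:121/36
```

```bash

python3 -m creep '-0.0001 -0.0004 0 0 0 0 0;0 0 0 0 0 0 0' >/dev/null; python3 st.py
python3 -m creep '0 0 0 0 0 0 0' >/dev/null; python3 st.py
python3 -m creep '0 0 0 0 0 0 0' >/dev/null; python3 st.py

```

```text
t 17.48 cx 8.65 cy 0.66 z 195.8 push 14.49 lat 1.33 fz 6.16
t 17.57 cx 8.65 cy 0.66 z 195.8 push 13.81 lat 1.35 fz 5.19
t 17.65 cx 8.65 cy 0.66 z 195.8 push 14.10 lat 0.87 fz 6.67
```

```bash

python3 -m creep '0.0005 0.0014 0 0 0 0 0;0.001 0.0028 0 0 0 0 0;0.001 0.0028 0 0 0 0 0;0.001 0.0028 0 0 0 0 0;0.001 0.0028 0 0 0 0 0;0.001 0.0028 0 0 0 0 0;0.001 0.0028 0 0 0 0 0;0.001 0.0028 0 0 0 0 0' >/dev/null; python3 st.py
python3 -m creep '0.001 0.0028 0 0 0 0 0;0.001 0.0028 0 0 0 0 0;0.001 0.0028 0 0 0 0 0;0 0 0 0 0 0 0;0 0 0.015 0 0 0 0;0 0 0.03 0 0 0 0;0 0 0.03 0 0 0 0;0 0 0 0 0 0 0' ; python3 st.py
python3 - <<'E'
from h import *
im=viewer.capture('wrist'); crop(im,140,0,420,240,2.8,'w5')
E
```

```text
t 18.32 cx 28.30 cy 0.50 z 195.0 push 0.40 lat 0.16 fz 0.11
time: 18.98
tool_pos: [571.4, -124.8, 276.4]
tcp_rot: [3.131, 0.0, 1.237]
contact_force: [1.7, -0.4, -0.5]
grip_width: 0.5
finger_force: 0.0
t 18.98 cx 37.33 cy -1.74 z 276.4 push 0.19 lat -1.69 fz -0.49
```

View pics/w5.png

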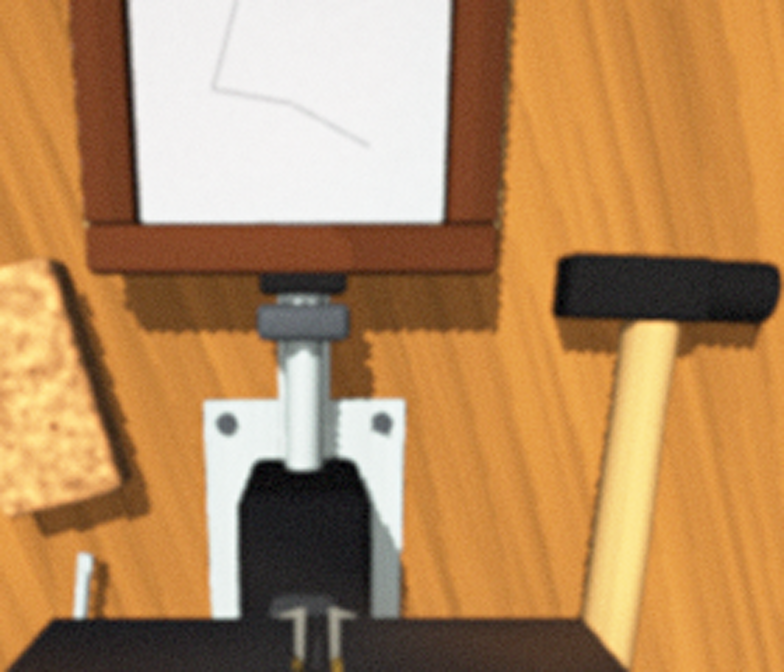

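```bash
python3 -m creep '-0.0083 -0.0238 0 0 0 0 0;-0.0083 -0.0238 0 0 0 0 0;-0.0083 -0.0238 0 0 0 0 0;-0.0083 -0.0238 0 0 0 0 0;-0.0083 -0.0238 0 0 0 0 0;-0.0083 -0.0238 0 0 0 0 0;0 0 0 0 0 0 0'>/dev/null; python3 st.py
python3 - <<'E'
from h import *
u=np.array([np.cos(1.235),np.sin(1.235)])
for n,a,z in (('side',(220+272/6,180+462/6),83),('side',(220+342/6,180+462/6),83),('side',(220+268/6,180+388/6),84),('side',(220+340/6,180+388/6),84),('scene',(150+117/5,195+141/5),83),('scene',(150+118/5,195+178/5),83)):
    d=unz(n,a,z)[:2]-[557.5,-159.5]; print(n,round(d@u,1),round(-u[1]*d[0]+u[0]*d[1],1))
E
```

```text
t 19.62 cx -118.01 cy 0.87 z 268.9 push 0.36 lat 0.46 fz -0.77
side -135.7 14.1
side -133.8 -17.2
side -85.6 17.9
side -83.6 -15.6
scene -120.5 12.2
scene -119.3 -17.9
```

```bash
python3 -m creep '0 0 -0.02 0 0 0 0;0 0 -0.03 0 0 0 0;0 0 -0.03 0 0 0 0;0 0 -0.02 0 0 0 0;0 0 -0.01 0 0 0 0;0 0 0 0 0 0 0;0 0 0 0 0 0 0'>/dev/null; python3 st.py
```

```text
t 20.20 cx -113.58 cy 0.28 z 160.3 push -0.88 lat 0.08 fz 0.60
```

```bash
python3 -m creep '0 0 -0.003 0 0 0 0;0 0 -0.003 0 0 0 0;0 0 0 0 0 0 0'>/dev/null; python3 st.py
python3 -m creep '0 0 -0.003 0 0 0 0;0 0 0 0 0 0 0'>/dev/null; python3 st.py
```

```text
t 20.45 cx -113.87 cy 0.16 z 154.8 push -0.79 lat 0.84 fz 0.37
t 20.62 cx -113.87 cy 0.43 z 151.2 push -0.78 lat 0.34 fz -0.12
```

```bash
python3 -m creep '-0.0007 -0.0019 0 0 0 0 0;0 0 -0.002 0 0 0 0;0 0 -0.001 0 0 0 0;0 0 0 0 0 0 0'>/dev/null; python3 st.py
python3 -m creep '0 0 -0.002 0 0 0 0;0 0 0 0 0 0 0'>/dev/null; python3 st.py
python3 -m creep '0 0 -0.002 0 0 0 0;0 0 0 0 0 0 0'>/dev/null; python3 st.py
python3 -m creep '0 0 -0.002 0 0 0 0;0 0 0 0 0 0 0'>/dev/null; python3 st.py
```

```text
t 20.95 cx -116.16 cy 0.31 z 148.2 push -0.74 lat 0.49 fz 1.04
t 21.12 cx -116.14 cy 0.36 z 146.2 push -1.33 lat 0.37 fz 0.87
t 21.28 cx -115.85 cy 0.48 z 144.0 push -0.28 lat 0.78 fz 0.76
t 21.45 cx -115.88 cy 0.38 z 142.4 push -0.89 lat 1.48 fz 6.73
```

```bash
cat > jaw.py <<'E'
from h import *
im=viewer.capture('scene').astype(float); import glob
cv2.imwrite('pics/j%d.png'%len(glob.glob('pics/j*')),im[195:295,150:310,::-1])
E
python3 jaw.py
for i in 1; do python3 -m creep '0 0 -0.002 0 0 0 0;0 0 0 0 0 0 0'>/dev/null; python3 st.py;done
python3 -m creep '0 0 -0.002 0 0 0 0;0 0 0 0 0 0 0'>/dev/null; python3 st.py
python3 -m creep '0 0 -0.002 0 0 0 0;0 0 0 0 0 0 0'>/dev/null; python3 st.py
python3 -m creep '0 0 -0.001 0 0 0 0;0 0 0 0 0 0 0'>/dev/null; python3 st.py; python3 jaw.py
python3 - <<'E'
import cv2,numpy as np
a,b=[cv2.imread(f'pics/j{i}.png').astype(int) for i in(0,1)]
d=abs(a-b).max(2)>40; v,u=np.nonzero(d); print(d.sum(),list(zip(u,v))[:40])
E
```

```text
t 21.67 cx -115.91 cy 0.36 z 140.6 push -1.79 lat 2.26 fz 7.96
t 21.83 cx -115.94 cy 0.26 z 140.0 push -0.24 lat 3.92 fz 14.87
t 22.00 cx -115.92 cy 0.16 z 139.6 push 0.64 lat 8.14 fz 25.80
t 22.17 cx -115.94 cy 0.13 z 139.5 push 0.02 lat 11.10 fz 32.73
1 [(np.int64(27), np.int64(0))][ WARN:0@0.361] global loadsave.cpp:1063 imwrite_ Unsupported depth image for selected encoder is fallbacked to CV_8U.
[ WARN:0@0.349] global loadsave.cpp:1063 imwrite_ Unsupported depth image for selected encoder is fallbacked to CV_8U.
```

```bash
python3 - <<'E'
from h import *
s=readout.get_obs(); F=s['contact_force'];M=s['moment']*1000
print(F,M,bot.tip_extent,s['tool_pos'],s['joint_positions'],s['tau'],s['grip_width'])
r0=np.cross(F,M)/(F@F); f=F/np.linalg.norm(F)
u=np.array([np.cos(1.235),np.sin(1.235)])
for z in (-66,-30,0,50,100):
    r=r0+f*(z-r0[2])/f[2]; print(z,r.round(1),'clamp off',(r[:2]@u).round(1),round(-u[1]*r[0]+u[0]*r[1],1))
E
```

```text
[-10.6873581    3.66167825  31.73037422] [ 923.56019827 1671.05478945  102.73215658] 65.5 [ 519.172369   -268.89895968  139.47790032] [-6.08867270e-01  6.03737207e-01  1.54922081e+00 -1.99969695e-04
  9.85531042e-01 -2.75186484e-01] [  0.55110672 -34.98273611 -16.94575131   0.53711616  -3.27788606
   0.08413316] 0.3039258850840205
-66 [-30.5  21.3 -66. ] clamp off 10.1 35.8
-30 [-42.6  25.5 -30. ] clamp off 10.0 48.6
0 [-52.7  29.    0. ] clamp off 10.0 59.3
50 [-69.6  34.7  50. ] clamp off 9.9 77.1
100 [-86.4  40.5 100. ] clamp off 9.8 94.9
```

```bash
python3 - <<'E'
from h import *
a=cv2.imread('pics/j0.png');b=cv2.imread('pics/j1.png');s=cv2.imread('pics/scene1.png')[2::5,2::5]
for v in (31,34,38,41):
    for n,i in(('start',s),('j0',a),('j1',b)): print(v,n,' '.join('%d'%x for x in i[v,82:122].mean(1)))
# tab dark/bright rows
for v in (28,31,34,37): print(v,'tab',s[v,18:44].mean(1).astype(int),a[v,18:44].mean(1).astype(int),b[v,18:44].mean(1).astype(int))
E
```

```text
31 start 72 102 110 112 111 112 113 110 95 74 69 73 78 76 60 41 30 35 46 54 58 55 49 45 56 60 62 62 61 58 66 109 165 199 206 206 206 206 206 206
31 j0 73 103 111 111 111 111 113 113 111 109 108 105 86 68 72 76 75 63 44 30 30 42 50 53 48 42 50 60 61 64 70 106 163 198 206 205 206 206 207 206
31 j1 73 103 112 111 111 113 114 115 110 109 109 105 87 67 72 75 74 64 43 30 32 41 52 54 48 42 50 60 62 62 72 108 162 197 205 206 205 206 206 207
34 start 103 159 177 164 144 151 172 172 138 89 66 70 75 79 82 72 45 31 38 47 53 54 52 45 48 60 62 62 62 59 59 78 134 181 202 205 205 207 206 205
34 j0 104 161 179 163 143 151 171 176 164 161 161 140 98 69 67 73 81 95 93 66 36 33 46 53 51 46 47 56 62 64 65 81 133 181 201 205 206 206 207 206
34 j1 106 160 180 163 143 151 172 176 164 162 162 140 97 68 66 74 81 94 94 67 38 34 45 54 53 45 47 56 61 63 63 80 131 181 201 206 206 206 206 207
38 start 50 89 113 116 114 111 105 96 87 73 51 35 31 32 44 50 41 29 49 81 99 104 103 90 64 50 54 58 55 56 66 87 110 149 185 201 206 207 205 206
38 j0 50 90 111 115 112 109 109 106 102 98 93 88 79 62 37 30 31 39 58 58 32 33 72
[... 1218 characters left out ...]
  57  58  65  69  74  82  93 121 142
 126  73  23  10   9  10  12  10]
34 tab [111 111 111 111 110 105  99  95  98  99  98  99  99 100  98  94  89  81
  62  32  13  12  12  11  12  13] [ 92  93  93  91  93  93  93  92  91  92  91  85  74  69  79  89  96 101
  83  45  15  11  12  10  12  12] [92 92 93 92 93 92 91 92 93 92 92 83 69 59 69 86 96 96 80 42 17 14 12 13
 12 11]
37 tab [109 107 107 108 102  87  65  58  55  55  56  56  56  58  57  58  56  54
  45  30  14  10   9   8   5   9] [ 94  95  96  95  95  92  90  92  96 103 106 107 108 112 112 113 112 109
  92  56  22  12   8  10  11  11] [ 92  94  93  92  92  93  92  92  94  95  98  99  99 100 100 100 104 107
  94  56  23  10   9   6   8   6]
```

```bash
python3 -m creep '0 0 0.005 0 0 0 0;0 0 0.01 0 0 0 0;0 0 0.02 0 0 0 0;0 0 0.03 0 0 0 0;0 0 0.03 0 0 0 0;0 0 0.03 0 0 0 0;0 0 0 0 0 0 0'>/dev/null; python3 st.py
python3 -m creep '0.0083 0.0238 0 0 0 0 0;0.0083 0.0238 0 0 0 0 0;0.0083 0.0238 0 0 0 0 0;0.0083 0.0238 0 0 0 0 0;0.0083 0.0238 0 0 0 0 0;0.0083 0.0238 0 0 0 0 0;0 0 0 0 0 0 0;0 0 0 0 0 0 0'>/dev/null; python3 st.py
python3 - <<'E'
from h import *
im=viewer.capture('wrist'); c,R=C=cam('wrist')
u=np.array([np.cos(1.235),np.sin(1.235)]);l=np.array([-u[1],u[0]])
g=cv2.cvtColor(im,cv2.COLOR_RGB2GRAY)
# profiles along clamp x at height 38 on three lateral lines: left piece, centre (jaw), right piece
for lat in (68,30,4,-30,-64):
    xs=np.arange(84,160,2); P=np.array([[*( [557.5,-159.5]+x*u+lat*l),38] for x in xs]); q=proj('wrist',P,C)
    print(lat,[('%d:'%x)+'/'.join(str(int(t)) for t in im[int(round(b)),int(round(a))]) if 0<=b<384 and 0<=a<512 else None for x,(a,b) in zip(xs,q)][::1])
E
```

```text
t 22.80 cx -116.05 cy -1.64 z 266.4 push -0.91 lat -2.37 fz 0.96
t 23.47 cx 36.67 cy 0.81 z 259.6 push 0.14 lat -0.23 fz 0.53
68 ['84:210/140/66', '86:207/133/62', '88:202/133/59', '90:204/135/58', '92:198/127/61', '94:196/130/57', '96:195/128/61', '98:200/131/65', '100:195/130/59', '102:202/138/61', '104:196/125/56', '106:201/128/60', '108:189/123/55', '110:134/86/34', '112:126/77/37', '114:125/78/41', '116:116/74/36', '118:116/73/32', '120:118/73/37', '122:70/43/20', '124:114/61/40', '126:135/72/43', '128:137/67/40', '130:132/67/37', '132:129/71/38', '134:130/67/38', '136:132/69/38', '138:136/69/42', '140:108/62/32', '142:84/46/29', '144:112/60/32', '146:126/65/39', '148:121/64/37', '150:111/57/31', '152:117/62/37', '154:115/61/35', '156:116/65/37', '158:118/62/36']
30 ['84:218/144/62', '86:221/150/68', '88:216/142/64', '90:220/149/68', '92:215/139/64', '94:213/139/65', '96:217/144/70', '98:209/139/63', '100:187/121/56', '102:118/71/28', '104:109/72/35', '106:109/70/33', '108:115/76/35', '110:112/74/36', '112:113/73/33', '114:118/76/39', '116:116/71/30', '118:118/72/30', '120:121/7
[... 1641 characters left out ...]
:242/243/242', '156:244/244/243', '158:241/243/242']
-64 ['84:211/139/63', '86:215/146/68', '88:217/142/66', '90:220/145/72', '92:217/142/66', '94:215/144/68', '96:213/142/64', '98:219/141/67', '100:210/139/62', '102:148/94/46', '104:121/78/36', '106:124/82/40', '108:124/81/38', '110:121/80/37', '112:125/79/41', '114:120/75/34', '116:121/76/38', '118:119/74/34', '120:120/76/40', '122:90/54/26', '124:77/36/24', '126:119/68/38', '128:123/67/41', '130:124/67/38', '132:121/69/39', '134:115/58/33', '136:118/65/33', '138:116/66/35', '140:89/49/27', '142:96/54/31', '144:123/64/34', '146:123/65/36', '148:122/63/34', '150:124/69/40', '152:119/61/34', '154:128/70/41', '156:126/71/40', '158:129/71/45']
```

```bash
python3 -m creep '0 0 0.03 0 0 0 0;0 0 0.02 0 0 0 0;0 0 0 0 0 0 0;0 0 0 0 0 0 0;0 0 0 0 0 0 0'|head -2; python3 -c "
from plant import order; print(order.close_job())"
```

```text
time: 23.93
tool_pos: [568.1, -126.7, 309.3]
the job is handed in; nothing more can be done
None
```

The job is handed in: the rail is home, clamped at an estimated 10 N (from the change in trigger force) and held by the clamp alone, then released by the tab at about 21 s; the last wrist image shows the frame closed and the jaw about 13 mm clear, though pressing the tab on to its stop reached about 33 N at the fingertips.

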